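# Test the latching stop button of the bench supply

### The arm

A 6-joint arm with a two-finger parallel gripper is mounted at the origin on the work surface; the furniture and walls round the work are solid. World frame = base frame: x ahead of the robot, y to its left, z up, the work surface at z = 0. Lengths are in mm, angles in degrees, forces in N, time in s.
With the tool pointing down it reaches from about 350 to 850 mm from the base axis. Payload 8.1 kg.
Tool frame: the origin (TCP) lies between the finger pads; the fingertips stand 22 mm ahead of it and the grasp point (between the pads) lies 3 mm ahead of it; z points along the fingers, y is the line along which they close (so a half turn about z gives the same grasp; the last joint's range is limited). The gripper opens to 85 mm and grips with 20 to 120 N. Pads are 22 mm wide; open, the fingers measure 114 mm over their backs; the gripper's body (76 mm by 85 mm) begins 54 mm behind the grasp point. The pads swing forward as they close: fully open they stand 13 mm farther back than shut.
Start: joints at [64.721, 7.471, 85.268, -0, 87.261, -4.893], TCP at [208.983, 562.434, 253.292] pointing down, gripper open.
Joint ranges: [-169.43, 169.43], [-51.17, 129.36], [1.28, 143.12], [-76.62, 256.62], [0, 156.53], [-152.29, 152.29]. Speed limits (degrees/s): [136.94, 136.94, 159.86, 180, 180, 180].

### API

Orientations are given as [roll, pitch, yaw] about the fixed x, y, z axes, in that order (R = Rz(yaw) Ry(pitch) Rx(roll)).
In Python, from bench import r, vision gives the robot as it stands.
- The arm moves only by the tool step_arm, never from a script. Its argument "targets" is a list that holds one entry, the list of rows, each a list of 6 numbers: the shift along the world's x, y, z in mm, then the turn, a rotation vector about the world's x, y, z in rad. In form: [[[x, y, z, rx, ry, rz], ...]]. A call has 1 to 12 rows; each row is the pose to reach, as a shift and turn from the pose commanded when the call began; what a row does not reach only later rows make up. A row lasts 1/12 s, in which the tool goes at most 41.7 mm and 7.16 degrees, less where a joint would pass 70% of its speed; a pose out of reach is approached as far as the arm can. A call with a gripper value outside its range is refused whole. "fingers" is the gripper's target within -1 to 1 (shut at 1, half-way at 0, fully open at -1), set as the call begins (left out, the last holds). The fingers move at their own pace and stop on an object; "newtons" is the grip in N (left out, the last holds). Time passes only in rows, so rows that repeat a pose let the fingers close. It gives the time, the measured TCP pose, the force, the opening and the grip force at its end, in the units of the state.
- r.sense(): the state, without advancing time (a new reading comes with each control period).
- vision.snapshot(name): name is "side" or "top" or "wrist"; returns a dict with "img" (384x512x3 uint8, blue, green, red), "mtx" (3x3 intrinsics, pixels), "D" ([k1, k2, p1, p2, k3] as OpenCV has them; the pictures are not rectified), "eye" and "attitude" of the camera in the world. Camera axes: x right, y up, looking along -z (the intrinsics and any distortion apply to the point x, -y, -z); pixel columns grow to the right and rows downward; lengths in mm; the calibration is good to about 2 mm. A picture is of the moment at which its call begins. There is no depth.
- r.hand_in(): hands the job in; it is judged then, once.
The state is a dict: "time": time; "joint_pos": joint angles; "qd": joint speeds; "joint_efforts": joint torques, N m; "tool_pos": TCP position; "tcp_rot": TCP orientation; "ft_force": force on the tool from outside, world axes, zero at the start; "wrist_torque": the same for the moment, N m; "finger_gap": finger opening in mm; "grip_force": force on a finger pad.
Only numpy, scipy, OpenCV 4.12 (cv2) and the standard library are available. Lean on these libraries where they do the work, as an engineer would, in place of code of your own. Each camera call takes 0.05 s, during which the arm holds its last target. There are 200 camera calls.

### The job

Do the weekly test of the stop button on the bench supply's service pedestal: press the big mushroom button in until it latches and stays in when you let go, then push its wings round clockwise to unlatch it, so that it springs right back out. Then press the small round start button beside it all the way in and let it come out, to switch the supply on again. Only pushing is needed: lift nothing, and do not disturb the small things standing on and round the pedestal.

Things in the scene. Friction and masses are not known exactly. Their poses are not given: they have to be found in the camera images.
- pedestal: grey steel pedestal fixed to the bench, 180 deep (x) x 174 wide (y) x 341 mm high. Origin: centre of its underside, z up. Upper front (-x): a flat panel sloping 40 degrees from level, outward normal n = (-0.643, 0, 0.766), up-slope u = (0.766, 0, 0.643). Mind the room's white microscope left (+y) of the robot: its eyepieces, 430 mm high, come within 250 mm of the base axis.
- panel_mid (a point): middle of the panel's flat face (128 mm up the slope x 158 mm wide), about 294 mm above the bench; its x axis points up the slope (u), y = pedestal's y, z = outward normal n. The mushroom's axis (along z) meets the panel at local (0, +36 mm), the start button's at (0, -44 mm); a small lamp, 7 mm high, is at (42, -44) mm.
- stop_button (a joint): depth to which the mushroom is pressed along -n, m: 0 = out, 0.0092 = bottom stop. It latches once pushed past about 0.0075 and then, let go, stays at about 0.0074. Spring force about 5 N at the top, 9 N at the bottom, and some 3 N more while the latch is passed.
- stop_head (a joint): twist of the mushroom head about n, rad, clockwise as seen facing the panel positive: 0 = rest (it springs back there), 0.85 = end stop. A latched button is released once turned past about 0.5; it then springs out 7 mm. Turning takes 0.03 N m at rest to 0.09 N m at the end stop (1 to 3 N on a wing); it does not turn anticlockwise from rest.
- start_button (a joint): depth to which the start button is pressed along -n, m: 0 = out, 0.006 = fully in; a spring (2 N to 5.3 N) returns it.
- stop_top (a point): centre of the outer face of the black mushroom, on its axis, 36.5 mm off the panel when out: a dome 53 mm across over two opposing wings, like a bar 78 x 15 mm with round ends, 13.5 mm thick; an arrow on each wing points clockwise. Wings' underside 17 mm off the panel when out, 10 mm when latched. Round its foot a steel collar, radius 24, 7 mm high.
- wing_up (a point): middle of one wing of the mushroom, 30 mm from the axis, halfway through its thickness (24 mm off the panel when out); at twist 0 it points up the slope (u). Turning clockwise carries it towards the pedestal's local -y, the side of the start button.
- wing_low (a point): the same point of the other wing; at twist 0 it points down the slope, and turning clockwise carries it towards local +y, away from the start button.
- start_top (a point): centre of the outer face of the white round start button, 27 mm across; 14.5 mm off the panel when out. A collar of radius 20 mm, 5 mm high, surrounds its foot.
- vial: small white bottle, 27 mm across, 85 mm high, standing loose on the pedestal's flat top, not to be disturbed; origin at the centre of its underside.
- dropper: small amber bottle with black cap, 30 mm across, 70 mm high, standing loose on the pedestal's flat top, not to be disturbed; origin at the centre of its underside.
- film_pot: black lidded pot, 34 mm across, 52 mm high, loose on the bench in front of the pedestal, not to be disturbed; origin at the centre of its underside.
- carton: small white and blue carton, 40 x 52 x 62 mm high, loose on the bench in front of the pedestal, not to be disturbed; origin at the centre of its underside.
- battery: battery standing on end, 14 mm across, 50 mm high, loose on the bench in front of the pedestal, not to be disturbed; origin at the centre of its underside.

How it is judged:
By the outcome, as a careful person would: the job done as asked, in the order asked, and still so for the second after the job is handed in, with the robot touching nothing.
It also fails if it takes over 43 s, if anything falls off the work surface, if the arm or the gripper's body presses on something with over 40 N, if the wrist force passes 120 N, or if a joint passes its speed limit or range.

## Working session

There is one attempt and no reset: what is moved stays moved. The work goes in short steps, Python scripts to look and compute and a tool call to move; the robot and the scene stay as the last step left them, time stands still between calls to the robot, and variables do not carry over. Pictures are saved under pics/ and viewed, at most 10 in all, crops included, and the job is handed in when it is done.

Besides the shell and the picture viewer there is one more tool, called as name(argument=value, ...), one argument or row to a line, values as JSON. step_arm: Moves the arm, as the interface text tells. Its arguments: {"type":"object","properties":{"targets":{"type":"array"},"fingers":{"type":"number"},"newtons":{"type":"number"}},"required":["targets"]}

```bash
mkdir -p pics
cat > h.py <<'E'
import numpy as np,cv2
from bench import r,vision
E
python3 - <<'E'
from h import *
import pickle
d={n:vision.snapshot(n) for n in("side","top")}
pickle.dump(d,open('s0.pkl','wb'))
for n,s in d.items():
    cv2.imwrite(f'pics/{n}0.png',s['img']); print(n,s['mtx'],s['D'],s['eye'],s['attitude'])
print(r.sense())
E
```

```text
side [[493.80551062   0.         249.86312006]
 [  0.         493.80551062 192.79231635]
 [  0.           0.           1.        ]] [-0.18142764  0.          0.          0.          0.        ] [ 245.08526496 1145.38036079  934.73105117] [  50.62858928    0.94141111 -171.40844137]
top [[433.64477295   0.         259.60364075]
 [  0.         433.64477295 186.97615104]
 [  0.           0.           1.        ]] [0.05726762 0.         0.         0.         0.        ] [ 238.4300048   285.87721569 1061.56364956] [ 11.00945987   0.81040307 -90.43062449]
{'time': 0.1, 'joint_pos': array([ 6.47212469e+01,  7.51173140e+00,  8.53241596e+01,  1.08200555e-04,
        8.72603174e+01, -4.89220279e+00]), 'qd': array([-0.06840756, -0.02321168, -0.1581032 , -0.11009642, -0.10209546,
        0.0698438 ]), 'joint_efforts': array([ 4.38487368e-04, -5.70956826e+01, -5.01939976e+01, -3.03523557e-04,
        8.30601202e-03,  6.50433162e-05]), 'tool_pos': array([208.7846901 , 562.01318281, 252.32864671]), 'tcp_rot': array([-1.79904151e+02, -8.31244547e-03,  1.59613437e+02]), 'ft_force': array([ 0.03864594, -0.1785983 , -0.43659534]), 'wrist_torque': array([ 0.02106731, -0.01192065,  0.02823245]), 'grip_force': 0.0, 'finger_gap': 85.59937706415398}
```

View pics/side0.png

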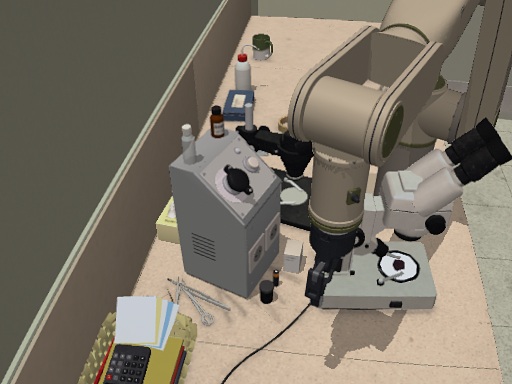

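View pics/top0.png

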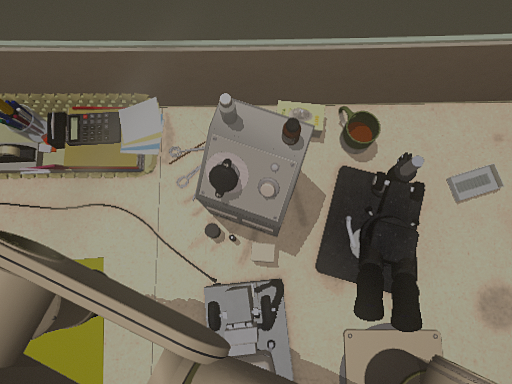

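The top view shows the stop mushroom near (224,178), the start button near (268,188) and the lamp near (275,168). In the side view they are near (238,180), (253,163) and (238,152). The pedestal is turned roughly -18°, and the arm is clear of it. I'll enlarge both crops to get precise pixels.

Run:
```python
from h import *
import pickle
d=pickle.load(open('s0.pkl','rb'))
a=cv2.resize(d['side']['img'][125:210,195:295],None,fx=4,fy=4,interpolation=cv2.INTER_CUBIC)
b=cv2.resize(d['top']['img'][90:240,195:320],None,fx=3.2,fy=3.2,interpolation=cv2.INTER_CUBIC)
o=np.zeros((480,800,3),np.uint8);o[:340,:400]=a;o[:480,400:]=b
cv2.imwrite('pics/c1.png',o)
```

```text
(no output)
```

View pics/c1.png

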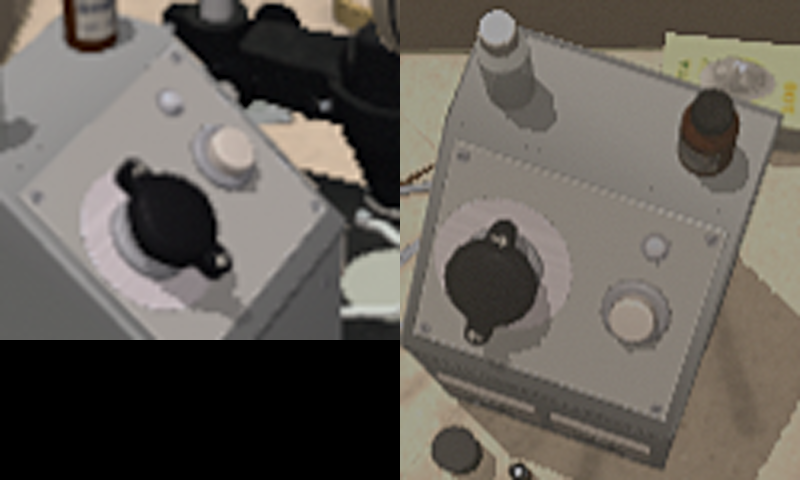

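The crops show the start button's top at (238,152) side and (632,319) top, and the lamp at (171,101) and (655,246). Three panel screws and both wing tips are also visible in both views. I'll triangulate these and fit the pedestal pose.

```bash
cat >> h.py <<'E'
from scipy.spatial.transform import Rotation as Ro
def ray(s,p):
    q=cv2.undistortPoints(np.array([[p]],float),np.array(s['mtx']),np.array(s['D']))[0,0]
    d=Ro.from_euler('xyz',s['attitude'],degrees=True).apply([q[0],-q[1],-1]); return np.array(s['eye']),d/np.linalg.norm(d)
def tri(rs):
    A=[np.eye(3)-np.outer(d,d) for _,d in rs]
    x=np.linalg.solve(sum(A),sum(a@e for a,(e,_) in zip(A,rs)))
    return x,[np.linalg.norm(a@(x-e)) for a,(e,_) in zip(A,rs)]
E
python3 - <<'E'
from h import *
import pickle
from scipy.optimize import least_squares
d=pickle.load(open('s0.pkl','rb'))
S=lambda x,y:ray(d['side'],(195+(x+.5)/4-.5,125+(y+.5)/4-.5))
T=lambda x,y:ray(d['top'],(195+(x-400+.5)/3.2-.5,90+(y+.5)/3.2-.5))
P={'start':((238,152),(632,319)),'lamp':((171,101),(655,246)),'sUR':((176,57),(711,238)),'sUL':((37,197),(463,156)),'sDR':((317,207),(656,408)),'wu':((126,172),(504,230)),'wl':((220,266),(477,338))}
X={}
for k,(a,b) in P.items():
    X[k],e=tri([S(*a),T(*b)]); print(k,X[k].round(1),np.round(e,1))
mid=(X['sUL']+X['sDR'])/2; y=X['sUL']-X['sUR']; print('mid',mid,'yaw',np.degrees(np.arctan2(-y[0],y[1])), 'sizes',np.linalg.norm(y),np.linalg.norm(X['sUR']-X['sDR']))
L={'start':(0,-44,14.5),'lamp':(42,-44,6.5),'wu':(37,36,26),'wl':(-37,36,26)}
def f(p):
    B=Ro.from_euler('z',p[3]).as_matrix()@np.array([[.766,0,-.643],[0,1,0],[.643,0,.766]])
    return np.concatenate([p[:3]+B@np.array(v)-X[k] for k,v in L.items()]+[p[:3]-mid])
s=least_squares(f,[400,290,294,-.3]);print(s.x,np.degrees(s.x[3]),s.fun.reshape(-1,3).round(1))
E
```

```text
start [379.1 282.1 303.6] [2.5 2.5]
lamp [416.5 269.2 325. ] [1.4 1.4]
sUR [418.5 239.2 334. ] [1.3 1.3]
sUL [466.8 373.6 332.9] [0.9 0.9]
sDR [335.7 268.5 259.4] [1.5 1.5]
wu [424.6 350.7 335.6] [0.4 0.4]
wl [373.5 369.3 293.8] [0. 0.]
mid [401.23083456 321.06779924 296.1654681 ] yaw -19.75819179223256 sizes 142.85356015386353 115.2394362295187
[ 4.02810167e+02  3.20528887e+02  2.94243893e+02 -3.32075445e-01] -19.026521480559 [[ 0.6 -0.1  1.8]
 [-1.6  0.6  1.2]
 [ 0.9  0.   2.4]
 [-1.5 -0.  -3.4]
 [ 1.6 -0.5 -1.9]]
```

```bash
cat >> h.py <<'E'
M=np.array([402.8,320.5,294.2]); B=Ro.from_euler('z',-19,degrees=True).as_matrix()@np.array([[.766,0,-.6428],[0,1,0],[.6428,0,.766]])
u,yl,n=B.T
G=np.column_stack([-u,yl,-n])   # tool frame at twist 0
def pt(a,b,h): return M+B@np.array([a,b,h])
def rep():
    s=r.sense(); R=Ro.from_euler('xyz',s['tcp_rot'],degrees=True)
    p=np.array(s['tool_pos']); f=B.T@np.array(s['ft_force'])
    print('t',round(s['time'],2),'tcp local',(B.T@(p-M)).round(1),'rot err(local deg)',np.degrees(B.T@(Ro.from_matrix(G)*R.inv()).as_rotvec()).round(2),'f',f.round(1),'gap',round(s['finger_gap'],1),'q',np.round(s['joint_pos'],0))
E
python3 - <<'E'
from h import *
rep(); print(n,u,yl)
R0=Ro.from_euler('xyz',[180,0,159.6],degrees=True)
print((Ro.from_matrix(G)*R0.inv()).as_rotvec(), pt(0,36,118.5)-[208.983,562.434,253.292])
E
```

```text
t 0.1 tcp local [-227.7  165.2  136.4] rot err(local deg) [  0.58 -40.01   1.3 ] f [-0.2 -0.2 -0.4] gap 85.6 q [65.  8. 85.  0. 87. -5.]
[-0.60777934  0.20927521  0.766     ] [ 0.72426723 -0.24938521  0.6428    ] [0.32556815 0.94551858 0.        ]
[-0.23535538 -0.65732208  0.0234339 ] [ 133.51560172 -183.09621893  131.679     ]
```

step_arm(
  targets=[
    [[0, 0, 35, 0, 0, 0], [0, 0, 70, -0.02, -0.06, 0], [0, -5, 105, -0.05, -0.14, 0.004], [10, -20, 135, -0.08, -0.22, 0.007], [25, -40, 150, -0.11, -0.3, 0.01], [45, -65, 150, -0.14, -0.38, 0.013], [65, -92, 148, -0.16, -0.46, 0.016], [85, -120, 145, -0.19, -0.54, 0.019], [105, -148, 140, -0.22, -0.61, 0.022], [122, -170, 135, -0.235, -0.657, 0.023], [133.5, -183, 132, -0.235, -0.657, 0.023], [133.5, -183, 132, -0.235, -0.657, 0.023]],
  ],
  fingers=1,
  newtons=30,
)

```text
time: 1.1
tool_pos: [343.1, 377.0, 383.5]
tcp_rot: [-179.8, 40.0, 161.1]
ft_force: [0.7, -0.4, -0.6]
finger_gap: -0.2
grip_force: 0.0
```

Run:
```python
from h import *
rep()
a=vision.snapshot('wrist'); b=vision.snapshot('side')
cv2.imwrite('pics/w1.png',np.hstack([cv2.resize(a['img'],(400,300)),cv2.resize(b['img'],(400,300))]))
import pickle; pickle.dump(a,open('w1.pkl','wb')); rep()
```

```text
t 1.1 tcp local [1.000e-01 3.400e+01 1.165e+02] rot err(local deg) [ 0.19  0.   -0.04] f [ 0.3 -0.1 -1. ] gap -0.2 q [ 67. -14. 101. -40.  90.  -5.]
t 1.2 tcp local [1.000e-01 3.570e+01 1.185e+02] rot err(local deg) [ 0.04 -0.06  0.06] f [-0.   0.7  1. ] gap -0.1 q [ 67. -14. 100. -40.  90.  -5.]
```

View pics/w1.png

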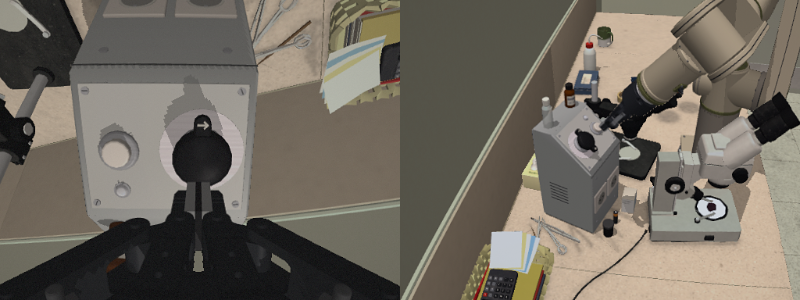

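The wrist view shows the closed fingers over the mushroom. In the left half, the start button is at about (117,152), the lamp at (122,189), and screws at (86,90), (245,90) and (97,203). I'll check the local positions against the panel model.

Run:
```python
from h import *
import pickle
s=pickle.load(open('w1.pkl','rb'))
def loc(p,h):
    e,d=ray(s,p); el=B.T@(e-M); dl=B.T@d; return (el+dl*(h-el[2])/dl[2]).round(1)
k=1.28
for nm,p,h in [('start',(117,152),14.5),('lamp',(122,189),7),('sDR',(86,90),1),('sDL',(245,90),1),('sUR',(97,203),1),('sUL',(236,203),1)]:
    print(nm,loc((p[0]*k,p[1]*k),h))
# dome: dark mask bounding columns
g=cv2.cvtColor(s['img'],cv2.COLOR_BGR2GRAY)
for row in (190,200,210):
    c=np.where(g[row,200:320]<50)[0]+200; print(row,c.min(),c.max(),loc((c.min(),row),26),loc((c.max(),row),26))
c=np.where(g[100:200,258]<50)[0]+100;print(c.min(),loc((258,c.min()),30))
```

```text
start [ -3.  -40.5  14.5]
lamp [ 37.7 -41.6   7. ]
sDR [-58.1 -69.    1. ]
sDL [-57.6  76.    1. ]
sUR [ 56.9 -71.6   1. ]
sUL [55.9 72.7  1. ]
190 223 293 [-9.8 13.3 26. ] [-9.9 60.2 26. ]
200 221 296 [-2.8 11.7 26. ] [-2.9 62.4 26. ]
210 221 295 [ 4.4 11.5 26. ] [ 4.3 62.  26. ]
147 [-39.4  36.6  30. ]
```

step_arm(
  targets=[
    [[5, 0, -8, 0, 0, 0], [11, -2, -16, 0, 0, 0], [18, -4, -24, 0, 0, 0], [24, -6.5, -32, 0, 0, 0], [29, -8, -38, 0, 0, 0], [32.8, -9.7, -43.1, 0, 0, 0], [34.0, -10.2, -44.6, 0, 0, 0], [34.0, -10.2, -44.6, 0, 0, 0]],
  ],
)

```text
time: 1.87
tool_pos: [376.8, 368.8, 340.0]
tcp_rot: [-179.9, 40.0, 161.0]
ft_force: [-0.5, 0.9, 0.2]
finger_gap: 0.2
grip_force: 0.0
```

```bash
sed -i 's/^u,yl,n=B.T/M=M+B@np.array([-1.5,1.5,0]); &/' h.py; python3 -c "
from h import *
rep()"
```

```text
t 1.87 tcp local [ 0.  35.6 61. ] rot err(local deg) [ 0.07 -0.03  0.01] f [-0.4  0.7  0.6] gap 0.2 q [ 63. -13. 104. -40.  84.  -5.]
```

step_arm(
  targets=[
    [[1.2, -0.4, -1.5, 0, 0, 0], [2.4, -0.8, -3.1, 0, 0, 0], [3.6, -1.3, -4.6, 0, 0, 0], [4.3, -1.5, -5.4, 0, 0, 0], [4.3, -1.5, -5.4, 0, 0, 0]],
  ],
)

```text
time: 2.28
tool_pos: [380.8, 368.1, 335.9]
tcp_rot: [179.9, 40.0, 161.0]
ft_force: [-3.4, -0.2, 4.7]
finger_gap: 0.0
grip_force: 2.8
```

```bash
python3 -c "
from h import *
rep()"
```

```text
t 2.28 tcp local [ 0.5 36.3 55.3] rot err(local deg) [-0.07 -0.02  0.04] f [ 0.6 -1.3  5.6] gap 0.0 q [ 62. -13. 105. -40.  83.  -5.]
```

step_arm(
  targets=[
    [[1.2, -0.4, -1.5, 0, 0, 0], [2.1, -0.7, -2.7, 0, 0, 0], [3.0, -1.0, -3.8, 0, 0, 0], [3.6, -1.3, -4.6, 0, 0, 0], [3.6, -1.3, -4.6, 0, 0, 0]],
  ],
)

```text
time: 2.7
tool_pos: [384.4, 366.8, 331.4]
tcp_rot: [179.9, 40.0, 160.9]
ft_force: [-6.8, 2.1, 6.9]
finger_gap: 0.3
grip_force: 4.2
```

step_arm(
  targets=[
    [[0.6, -0.2, -0.8, 0, 0, 0], [0.6, -0.2, -0.8, 0, 0, 0], [0.6, -0.2, -0.8, 0, 0, 0]],
  ],
)

```text
time: 2.95
tool_pos: [384.9, 366.7, 330.8]
tcp_rot: [179.9, 40.0, 160.9]
ft_force: [-5.9, 0.7, 6.9]
finger_gap: -0.3
grip_force: 4.4
```

```bash
python3 -c "
from h import *
rep()"
```

```text
t 2.95 tcp local [ 0.5 36.3 48.6] rot err(local deg) [-0.08 -0.02  0.05] f [-0.  -1.3  9. ] gap -0.3 q [ 62. -13. 105. -40.  82.  -5.]
```

step_arm(
  targets=[
    [[0.6, -0.2, -0.8, 0, 0, 0], [1.0, -0.3, -1.2, 0, 0, 0], [1.0, -0.3, -1.2, 0, 0, 0]],
  ],
)

```text
time: 3.2
tool_pos: [385.3, 366.8, 330.7]
tcp_rot: [179.8, 39.9, 160.9]
ft_force: [-16.1, 0.0, 14.1]
finger_gap: 0.2
grip_force: 9.9
```

```bash
python3 -c "
from h import *
rep()"
```

```text
t 3.2 tcp local [ 0.7 36.6 48.3] rot err(local deg) [-0.15 -0.05  0.1 ] f [-2.6 -5.2 20.6] gap 0.2 q [ 62. -13. 105. -40.  82.  -5.]
```

step_arm(
  targets=[
    [[-4, 1.4, 5, 0, 0, 0], [-12, 4, 15, 0, 0, 0], [-20, 7, 25, 0, 0, 0], [-28, 9.6, 35, 0, 0, 0], [-28, 9.6, 35, 0, 0, 0], [-28, 9.6, 35, 0, 0, 0]],
  ],
)

```text
time: 3.7
tool_pos: [358.0, 375.9, 363.8]
tcp_rot: [179.9, 40.0, 161.0]
ft_force: [-0.1, 0.4, -0.0]
finger_gap: 0.2
grip_force: 0.0
```

step_arm(
  targets=[
    [[0, 0, 0, 0, 0, 0], [0, 0, 0, 0, 0, 0], [0, 0, 0, 0, 0, 0], [0, 0, 0, 0, 0, 0], [0, 0, 0, 0, 0, 0], [0, 0, 0, 0, 0, 0]],
  ],
  fingers=-0.5,
)

```text
time: 4.2
tool_pos: [358.1, 375.4, 363.5]
tcp_rot: [-180.0, 40.0, 161.0]
ft_force: [0.0, -0.5, 0.4]
finger_gap: 64.3
grip_force: 0.0
```

Run:
```python
from h import *
rep()
a=vision.snapshot('wrist'); b=vision.snapshot('side')
cv2.imwrite('pics/w2.png',np.hstack([cv2.resize(a['img'],(400,300)),cv2.resize(b['img'][120:240,170:330],(400,300),interpolation=cv2.INTER_CUBIC)]))
```

```text
t 4.2 tcp local [-0.  35.8 91.7] rot err(local deg) [ 0.02 -0.03  0.01] f [ 0.4 -0.4  0.2] gap 64.3 q [ 65. -13. 102. -40.  87.  -5.]
```

View pics/w2.png

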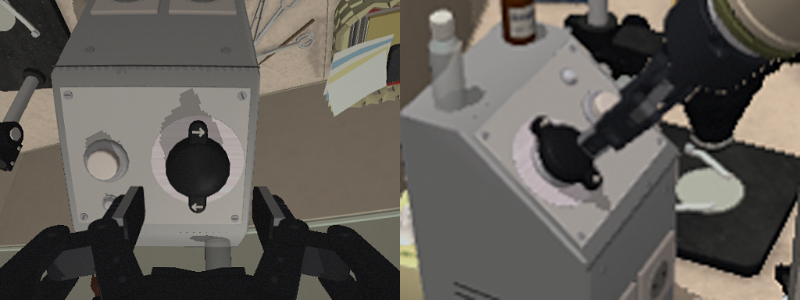

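The wrist view shows the mushroom still down, with its dome centre at column 198. The open fingers straddle it at columns 143 and 254. I'll lower the fingers either side of it.

step_arm(
  targets=[
    [[5, -1.7, -6.3, 0, 0, 0], [11, -3.8, -13.9, 0, 0, 0], [17, -5.9, -21.4, 0, 0, 0], [23, -7.9, -29, 0, 0, 0], [29, -10, -36.5, 0, 0, 0], [34, -11.7, -42.9, 0, 0, 0], [36.5, -12.6, -46, 0, 0, 0], [36.5, -12.6, -46, 0, 0, 0]],
  ],
)

```text
time: 4.97
tool_pos: [394.9, 362.1, 316.3]
tcp_rot: [-179.9, 40.0, 161.0]
ft_force: [-0.2, 0.5, 0.7]
finger_gap: 63.9
grip_force: 0.0
```

```bash
python3 -c "
from h import *
rep()
for a in (50,100): print((-n*np.radians(a)).round(3))"
```

```text
t 4.97 tcp local [-0.4 35.3 30.5] rot err(local deg) [ 0.12 -0.05 -0.01] f [0.2 0.4 0.7] gap 63.9 q [ 61. -12. 106. -40.  80.  -6.]
[ 0.53  -0.183 -0.668]
[ 1.061 -0.365 -1.337]
```

step_arm(
  targets=[
    [[0, 0, 0, 0.064, -0.022, -0.08], [0, 0, 0, 0.127, -0.044, -0.16], [0, 0, 0, 0.191, -0.066, -0.241], [0, 0, 0, 0.255, -0.088, -0.321], [0, 0, 0, 0.318, -0.11, -0.401], [0, 0, 0, 0.382, -0.131, -0.481], [0, 0, 0, 0.446, -0.153, -0.562], [0, 0, 0, 0.509, -0.175, -0.642], [0, 0, 0, 0.509, -0.175, -0.642]],
  ],
)

```text
time: 5.72
tool_pos: [394.5, 363.2, 318.2]
tcp_rot: [147.9, 25.3, 105.3]
ft_force: [0.5, -0.3, -0.4]
finger_gap: 64.1
grip_force: 0.0
```

```bash
python3 -c "
from h import *
rep(); print((B.T@r.sense()['wrist_torque']).round(2))"
```

```text
t 5.72 tcp local [ 0.3 36.2 32.4] rot err(local deg) [-4.000e-02 -5.000e-02  4.831e+01] f [ 0.2 -0.1 -0.7] gap 64.1 q [ 61. -12. 106. -40.  80.  43.]
[ 0.    0.28 -0.08]
```

step_arm(
  targets=[
    [[0, 0, 0, 0.042, -0.015, -0.053], [0, 0, 0, 0.085, -0.029, -0.107], [0, 0, 0, 0.127, -0.044, -0.16], [0, 0, 0, 0.17, -0.058, -0.214], [0, 0, 0, 0.212, -0.073, -0.267], [0, 0, 0, 0.255, -0.088, -0.321], [0, 0, 0, 0.297, -0.102, -0.374], [0, 0, 0, 0.34, -0.117, -0.428], [0, 0, 0, 0.34, -0.117, -0.428]],
  ],
)

```text
time: 6.47
tool_pos: [394.6, 363.3, 318.4]
tcp_rot: [140.4, 6.3, 78.7]
ft_force: [0.4, 0.9, 1.3]
finger_gap: 64.1
grip_force: 0.8
```

```bash
python3 -c "
from h import *
rep(); print((B.T@r.sense()['wrist_torque']).round(2))"
```

```text
t 6.47 tcp local [ 0.4 36.3 32.5] rot err(local deg) [-9.000e-02 -8.000e-02  8.006e+01] f [0.8 1.  0.9] gap 64.1 q [ 61. -12. 106. -40.  80.  74.]
[0.17 0.15 0.05]
```

step_arm(
  targets=[
    [[0, 0, 0, 0.042, -0.015, -0.053], [0, 0, 0, 0.085, -0.029, -0.107], [0, 0, 0, 0.127, -0.044, -0.16], [0, 0, 0, 0.159, -0.055, -0.2], [0, 0, 0, 0.159, -0.055, -0.2]],
  ],
)

```text
time: 6.88
tool_pos: [394.7, 363.4, 318.5]
tcp_rot: [140.1, -3.3, 67.3]
ft_force: [1.6, 2.2, 2.0]
finger_gap: 64.0
grip_force: 1.2
```

Run:
```python
from h import *
rep(); print((B.T@r.sense()['wrist_torque']).round(2))
a=vision.snapshot('wrist'); b=vision.snapshot('side')
cv2.imwrite('pics/w3.png',np.hstack([cv2.resize(a['img'],(400,300)),cv2.resize(b['img'][120:240,170:330],(400,300),interpolation=cv2.INTER_CUBIC)]))
```

```text
t 6.88 tcp local [ 0.5 36.4 32.5] rot err(local deg) [-1.400e-01 -9.000e-02  9.492e+01] f [1.9 2.6 1. ] gap 64.0 q [ 61. -12. 106. -40.  80.  89.]
[0.32 0.09 0.09]
```

View pics/w3.png

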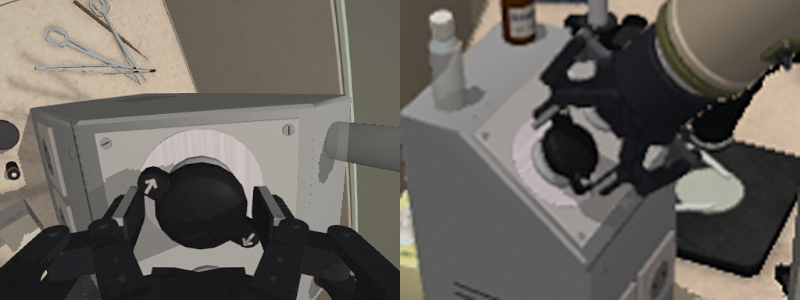

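The wings sit about 33° off the finger axis, which puts the head at about 38° (0.66 rad), past the release angle. The dome looks raised off the collar. I'll turn 3° further to be sure, then swing back and retreat.

step_arm(
  targets=[
    [[0, 0, 0, 0.032, -0.011, -0.04], [0, 0, 0, 0.032, -0.011, -0.04], [0, 0, 0, -0.032, 0.011, 0.04], [0, 0, 0, -0.095, 0.033, 0.12], [0, 0, 0, -0.159, 0.055, 0.2], [0, 0, 0, -0.223, 0.077, 0.281], [0, 0, 0, -0.286, 0.099, 0.361], [0, 0, 0, -0.35, 0.12, 0.441], [0, 0, 0, -0.414, 0.142, 0.522], [0, 0, 0, -0.477, 0.164, 0.602], [0, 0, 0, -0.541, 0.186, 0.682], [0, 0, 0, -0.605, 0.208, 0.762]],
  ],
)

```text
time: 7.98
tool_pos: [394.2, 362.6, 317.0]
tcp_rot: [153.1, 30.7, 116.0]
ft_force: [-0.0, 0.6, -0.5]
finger_gap: 64.1
grip_force: 0.0
```

step_arm(
  targets=[
    [[0, 0, 0, -0.064, 0.022, 0.08], [0, 0, 0, -0.127, 0.044, 0.16], [0, 0, 0, -0.191, 0.066, 0.241], [0, 0, 0, -0.255, 0.088, 0.321], [0, 0, 0, -0.318, 0.11, 0.401], [0, 0, 0, -0.382, 0.131, 0.481], [0, 0, 0, -0.402, 0.138, 0.507], [0, 0, 0, -0.402, 0.138, 0.507]],
  ],
)

```text
time: 8.65
tool_pos: [394.2, 362.6, 317.1]
tcp_rot: [-179.8, 39.9, 161.3]
ft_force: [0.3, -0.6, -0.3]
finger_gap: 64.1
grip_force: 0.0
```

step_arm(
  targets=[
    [[-8, 2.8, 10, 0, 0, 0], [-16, 5.5, 20, 0, 0, 0], [-24, 8.3, 30, 0, 0, 0], [-32, 11, 40, 0, 0, 0], [-40, 13.8, 50, 0, 0, 0], [-44, 15.2, 55.5, 0, 0, 0], [-44, 15.2, 55.5, 0, 0, 0]],
  ],
  fingers=-0.5,
)

```text
time: 9.23
tool_pos: [350.1, 378.8, 374.5]
tcp_rot: [179.8, 40.0, 160.9]
ft_force: [-0.0, -1.1, -0.1]
finger_gap: 64.0
grip_force: 0.0
```

step_arm(
  targets=[
    [[0, 0, 0, 0, 0, 0], [0, 0, 0, 0, 0, 0], [0, 0, 0, 0, 0, 0], [0, 0, 0, 0, 0, 0], [0, 0, 0, 0, 0, 0], [0, 0, 0, 0, 0, 0]],
  ],
  fingers=1,
)

```text
time: 9.73
tool_pos: [350.6, 377.9, 372.9]
tcp_rot: [179.9, 40.0, 160.9]
ft_force: [0.0, -0.1, -0.2]
finger_gap: 0.0
grip_force: 0.0
```

Run:
```python
from h import *
rep(); s=r.sense(); p=np.array(s['tool_pos'])
print('to start standoff', (B.T@p*0).sum(), (pt(0,-44,51.5)-p).round(1))
a=vision.snapshot('wrist'); b=vision.snapshot('side')
cv2.imwrite('pics/w4.png',np.hstack([cv2.resize(a['img'],(400,300)),cv2.resize(b['img'][120:240,170:330],(400,300),interpolation=cv2.INTER_CUBIC)]))
```

```text
t 9.73 tcp local [ -0.   35.8 104. ] rot err(local deg) [ 0.   -0.03  0.1 ] f [-0.1 -0.1 -0.2] gap 0.0 q [ 66. -14. 101. -40.  89.  -5.]
to start standoff 0.0 [  6.  -86.5 -40.2]
```

View pics/w4.png

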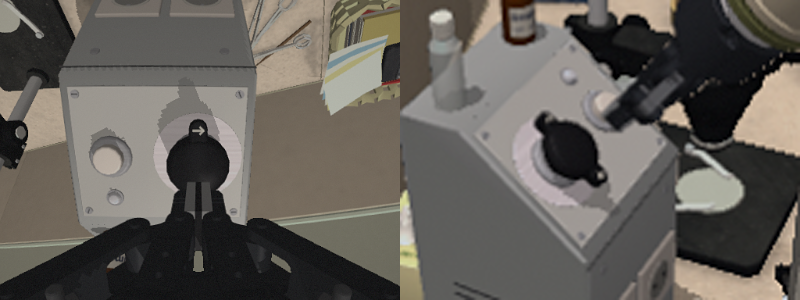

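The side crop shows the mushroom standing out again and its wings back at rest. Next is the start button.

step_arm(
  targets=[
    [[-6, -19, 0, 0, 0, 0], [-13, -38, 0, 0, 0, 0], [-20, -57, 0, 0, 0, 0], [-26.2, -74.5, -0.5, 0, 0, 0], [-20, -76.6, -8.3, 0, 0, 0], [-12, -79.4, -18.4, 0, 0, 0], [-4, -82.1, -28.5, 0, 0, 0], [4, -84.9, -38.6, 0, 0, 0], [10, -87, -46.2, 0, 0, 0], [13.9, -88.3, -51.1, 0, 0, 0], [13.9, -88.3, -51.1, 0, 0, 0]],
  ],
)

```text
time: 10.75
tool_pos: [364.8, 289.4, 320.9]
tcp_rot: [180.0, 40.0, 160.9]
ft_force: [-0.0, -0.2, 0.6]
finger_gap: 0.0
grip_force: 0.0
```

Run:
```python
from h import *
rep()
a=vision.snapshot('wrist'); b=vision.snapshot('top')
cv2.imwrite('pics/w5.png',np.hstack([cv2.resize(a['img'],(400,300)),cv2.resize(b['img'][90:240,180:340],(400,300),interpolation=cv2.INTER_CUBIC)]))
```

```text
t 10.75 tcp local [ -1.1 -43.3  37. ] rot err(local deg) [ 0.06 -0.05  0.08] f [ 0.4 -0.2  0.5] gap 0.0 q [ 59. -26. 117. -39.  82.  -9.]
```

View pics/w5.png

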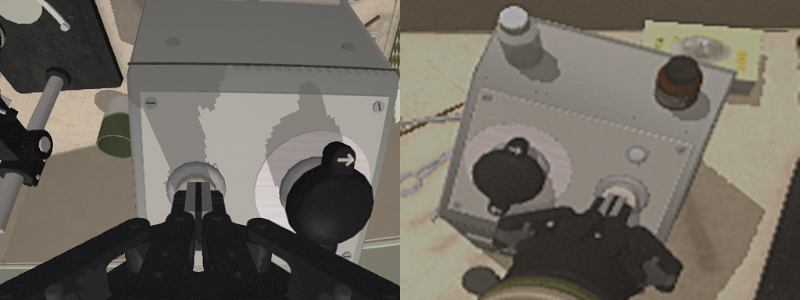

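The fingers are centred on the start button at about (197,185), so I'll press.

step_arm(
  targets=[
    [[1.2, -0.4, -1.5, 0, 0, 0], [2.4, -0.8, -3.1, 0, 0, 0], [3.6, -1.3, -4.6, 0, 0, 0], [4.3, -1.5, -5.4, 0, 0, 0], [4.3, -1.5, -5.4, 0, 0, 0]],
  ],
)

```text
time: 11.27
tool_pos: [368.9, 288.7, 317.3]
tcp_rot: [179.8, 40.0, 160.8]
ft_force: [-2.6, 1.7, 4.0]
finger_gap: 0.0
grip_force: 2.3
```

step_arm(
  targets=[
    [[0.6, -0.2, -0.8, 0, 0, 0], [1.2, -0.4, -1.5, 0, 0, 0], [1.2, -0.4, -1.5, 0, 0, 0]],
  ],
)

```text
time: 11.52
tool_pos: [369.6, 288.5, 316.5]
tcp_rot: [179.7, 40.0, 160.8]
ft_force: [-9.8, -0.2, 9.9]
finger_gap: -0.1
grip_force: 7.2
```

```bash
python3 -c "
from h import *
rep()"
```

```text
t 11.52 tcp local [ -0.3 -42.6  30.5] rot err(local deg) [-0.12 -0.05  0.17] f [-0.7 -3.4 13.5] gap -0.1 q [ 58. -26. 117. -39.  81.  -9.]
```

step_arm(
  targets=[
    [[0.6, -0.2, -0.8, 0, 0, 0], [0.6, -0.2, -0.8, 0, 0, 0]],
  ],
)

```text
time: 11.68
tool_pos: [369.8, 288.5, 316.4]
tcp_rot: [179.7, 39.9, 160.7]
ft_force: [-20.4, -0.1, 15.4]
finger_gap: -0.0
grip_force: 12.1
```

step_arm(
  targets=[
    [[-4, 1.4, 5, 0, 0, 0], [-12, 4, 15, 0, 0, 0], [-20, 7, 25, 0, 0, 0], [-30, 10.3, 38, 0, 0, 0], [-40, 13.8, 50, 0, 0, 0], [-50, 17.2, 63, 0, 0, 0], [-58, 20, 73, 0, 0, 0], [-58, 20, 73, 0, 0, 0], [-58, 20, 73, 0, 0, 0]],
  ],
)

```text
time: 12.43
tool_pos: [312.4, 308.0, 387.2]
tcp_rot: [179.9, 40.0, 160.9]
ft_force: [0.3, 0.6, 0.1]
finger_gap: -0.0
grip_force: 0.0
```

Run:
```python
from h import *
rep()
a=vision.snapshot('wrist'); b=vision.snapshot('side')
cv2.imwrite('pics/w6.png',np.hstack([cv2.resize(a['img'],(400,300)),cv2.resize(b['img'][120:315,130:390],(400,300),interpolation=cv2.INTER_CUBIC)]))
```

```text
t 12.43 tcp local [ -1.1 -42.7 123.6] rot err(local deg) [-0.08 -0.04  0.07] f [ 0.1  0.7 -0. ] gap -0.0 q [ 67. -27. 110. -40.  93.  -7.]
```

View pics/w6.png

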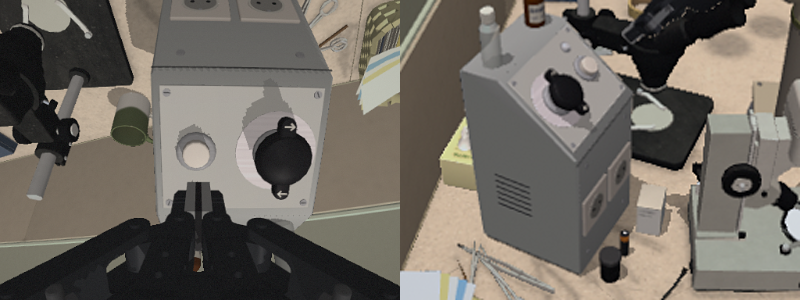

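The final pictures show both buttons out, the wings at rest, and the vial, dropper, pot, battery and carton all standing. The gripper is clear of everything.

```bash
python3 -c "
from h import *
print(r.hand_in())"
```

```text
the job is handed in; nothing more can be done
None
```

I pressed the stop button until it latched, turned it clockwise so it sprang back out, then pressed the start button fully in and let it come out; the loose items are still standing, and I handed the job in at about 12.5 s.

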